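# Swap the two fondue burners into their own stands and cap them

### The arm

A 6-joint arm with a two-finger parallel gripper is mounted at the origin on the work surface. World frame = base frame: x ahead of the robot, y to its left, z up, the work surface at z = 0. Lengths are in m, angles in degrees, forces in N, time in s.
With the tool pointing down it reaches from about 0.3 to 0.75 m from the base axis. Payload 8.5 kg.
Tool frame: the origin (TCP) lies midway between the tips of the shut fingers; the grasp point (between the pads) lies 19 mm behind it; z points along the fingers, y is the line along which they close (so a half turn about z gives the same grasp; the last joint's range is limited). The gripper opens to 88 mm and grips with 3 to 60 N. Pads are 18 mm wide; open, the fingers measure 123 mm over their backs; the gripper's body (75 mm by 187 mm) begins 45 mm behind the grasp point.
Start: joints at [-86.648, 21.807, 74.336, -0, 83.858, -12.336], TCP at [0.149, -0.529, 0.239] pointing down, gripper open.
Joint ranges: [-178.18, 178.18], [-50.72, 133.34], [12.68, 142.11], [-81.47, 261.47], [9.98, 163.14], [-165.26, 165.26]. Speed limits (degrees/s): [136.94, 136.94, 180, 180, 180, 180].

### API

Orientations are given as [roll, pitch, yaw] about the fixed x, y, z axes, in that order (R = Rz(yaw) Ry(pitch) Rx(roll)).
In Python, from station import manip, cams gives the robot as it stands.
- The arm moves only by the tool arm_command, never from a script. Its argument "series" is a list of rows, each a list of 7 numbers: the shift along the tool's x, y, z in cm, then the turn, a rotation vector about the tool's x, y, z in degrees, then the closure, from 0 (fully open) to 1 (shut). In form: [[tx, ty, tz, wx, wy, wz, grip], ...]. A call has 1 to 8 rows; each row is the pose to reach, as a shift and turn from the pose commanded when the call began, along the tool's axes at that moment; what a row does not reach only later rows make up. A row lasts 1/10 s, in which the tool goes at most 50 mm and 8.59 degrees, less where a joint would pass 70% of its speed; a pose out of reach is approached as far as the arm can. A call with a gripper value outside its range is refused whole. The fingers move at their own pace and stop on an object; the grip force is fixed at half the most. Time passes only in rows, so rows that repeat a pose let the fingers close. It gives the time, the measured TCP pose, the force, the opening and the grip force at its end, in the units of the state.
- manip.read_state(): the state, without advancing time (a new reading comes with each control period).
- cams.read_camera(name): name is "scene" or "top" or "wrist"; returns the picture (420x560x3 uint8, red, green, blue); there is no depth.
- cams.camera_params(name): a dict with "mtx" (3x3 intrinsics, pixels), "T" (4x4, takes a point from camera to world coordinates); the wrist camera has in their place "T_tool_cam" (4x4, takes a point from camera to tool coordinates, whose origin is the TCP and whose axes are the flange's). Camera axes: x right, y down, z forward; pixel columns grow to the right and rows downward; lengths in m; the calibration is good to about 2 mm. A picture is of the moment at which its call begins: read the wrist's pose just before it. camera_params takes no time and is no camera call.
- manip.job_done(): hands the job in; it is judged then, once.
Trained networks look in the newest picture that a camera, given by its name, has taken for a name from the list of things; names that differ only in an ending like _2 or _b are one class to them, and where a whole thing is asked for, a point or a joint stands for the part that bears it (a point fixed in the world has none). Each returns a list of dicts, best first, with "p" (0 to 1); they miss things now and then, are a little off and sometimes report something else, mostly with a low value. They report only what shows in the picture. A call takes as long as a camera call. They do not tell look-alikes from the thing itself.
- cams.find_in(camera, target): "xyz" ([x, y, z] in m, in the coordinates of the camera as it stood for that picture, good to about 4 mm: the middle of the surface that is visible of it).
- cams.outline_of(camera, target): "mask" (420x560 bool, what is visible of it).
- cams.spot_point(camera, target): "xyz" ([x, y, z] in m, in the coordinates of the camera as it stood for that picture, good to about 4 mm: a listed point, or the origin of a listed thing).
The state is a dict: "clock": time; "joint_pos": joint angles; "qd": joint speeds; "joint_torque": joint torques, N m; "tcp_pos": TCP position; "tool_rot": TCP orientation; "wrist_force": force on the tool from outside, world axes, zero at the start; "wrist_torque": the same for the moment, N m; "gripper_width": finger opening in m; "grasp_force": force on a finger pad.
Only numpy, scipy, OpenCV 4.12 (cv2) and the standard library are available. Lean on these libraries where they do the work, as an engineer would, in place of code of your own. Each camera call takes 0.05 s, during which the arm holds its last target. There are 200 camera calls.

### The job

The two fondue burners have been put in each other's stands. Swap them, so that the large burner stands in the middle of the large stand's tray and the small burner in the middle of the small stand's tray (there is free counter for parking one meanwhile), and have each burner covered by its own snuffer cap, sitting fully down on it. The burners are filled, so keep them upright throughout, and leave the fuel canister and the cream pot where they are.

Things in the scene. Friction and masses are not known exactly. Their poses are not given: they have to be found in the camera images.
- large_burner: Large fondue burner: solid upright aluminium cylinder, 60 mm diameter, 50 mm high, with a dark wick opening (30 mm across) and small air holes in its flat top; about 0.22 kg. Loose; stands in the tray of the small stand at the start. Origin: centre of its underside, z up.
- small_burner: Small fondue burner of the same make: solid upright aluminium cylinder, 44 mm diameter, 40 mm high, dark wick opening 20 mm across; about 0.12 kg. Loose; stands in the tray of the large stand at the start. Origin: centre of its underside, z up.
- large_cap: Snuffer cap of the large burner: steel, open below, 74 mm outside and 70 mm inside diameter, 18 mm high, 16 mm deep inside; black knob on top, 18 mm diameter, 23 to 41 mm above the origin, on a thin stem; 0.07 kg. Loose, rim down on the counter. Origin: centre of the rim's underside, z up. Fully down on its burner, its origin is 34 mm above the burner's origin (5 mm play all round).
- small_cap: Snuffer cap of the small burner: steel, open below, 58 mm outside and 54 mm inside diameter, 18 mm high, 16 mm deep inside; black knob on top, 18 mm diameter, 23 to 41 mm above the origin, on a thin stem; 0.045 kg. Loose, rim down on the counter. Origin: centre of the rim's underside, z up. Fully down on its burner, its origin is 24 mm above the burner's origin (5 mm play all round).
- large_stand: Large black steel pot stand, fixed: round drip tray (132 mm diameter, floor 20 mm above the counter, 3 mm lip) under an open pot ring of 8 mm rod on four legs, ring top 95 mm up, 184 mm clear inside, with four small lugs reaching 6 mm into the opening. The burner goes in and out through the ring from above. Origin: on the counter under the tray's centre, z up.
- small_stand: Small black steel pot stand, fixed: round drip tray (112 mm diameter, floor 20 mm above the counter, 3 mm lip) under an open pot ring of 8 mm rod on three legs, ring top 85 mm up, 152 mm clear inside, with three small lugs reaching 6 mm into the opening. The burner goes in and out through the ring from above. Origin: on the counter under the tray's centre, z up.
- canister: Bystander: aluminium fuel canister with a black twist cap, 56 mm diameter, 95 mm high, loose, standing on the counter. Origin: centre of its underside. Leave it alone.
- pot: Bystander: cream ceramic fondue pot, 176 mm diameter, 80 mm high, with a stick handle out to 172 mm from its centre and 98 mm high, on the far part of the counter between the stands. Origin: centre of its underside; the handle points along its x axis, away from the robot. Leave it alone. (A flat spoon rest lies beyond the stands, a 250 mm high fork carousel stands far to the robot's right.)
Mind the look-alikes: they are no part of the job. What is shaped like the large_burner but green is not meant. Leave any purple look-alike of the small_burner alone.

How it is judged:
By the outcome, as a careful person would: the job done as asked, in the order asked, and still so for the second after the job is handed in, with the robot touching nothing.
It also fails if it takes over 128 s, if anything falls off the work surface, if the arm or the gripper's body presses on something with over 40 N, if the wrist force passes 120 N, or if a joint passes its speed limit or range.

## Working session

There is one attempt and no reset: what is moved stays moved. The work goes in short steps, Python scripts to look and compute and a tool call to move; the robot and the scene stay as the last step left them, time stands still between calls to the robot, and variables do not carry over. Pictures are saved under pics/ and viewed, at most 14 in all, crops included, and the job is handed in when it is done.

Besides the shell and the picture viewer there is one more tool, called as a command line: name --pt "numbers of a row" for each row, then --argument value for the rest. arm_command: Moves the arm, as the interface text tells. Its arguments: {"type":"object","properties":{"series":{"type":"array"}},"required":["series"]}

```bash
ls; mkdir -p pics
python3 - <<'E'
from station import manip,cams
import cv2,numpy as np
s=manip.read_state(); print(s)
for c in ("scene","top"):
    im=cams.read_camera(c); cv2.imwrite(f"pics/{c}0.png",im[:,:,::-1])
    T=np.array(cams.camera_params(c)["T"]); print(c,T.round(3).tolist(),np.array(cams.camera_params(c)["mtx"]).tolist())
    for n in ["large_burner","small_burner","large_cap","small_cap","large_stand","small_stand","canister","pot"]:
        for r in cams.spot_point(c,n):
            print(c,n,round(r["p"],2),(T@np.r_[r["xyz"],1])[:3].round(3))
print(cams.camera_params("wrist"))
E
```

```text
pics
{'clock': 0.0, 'joint_pos': array([-8.66479459e+01,  2.18401253e+01,  7.43850762e+01, -2.02542753e-03,
        8.38571982e+01, -1.23349686e+01]), 'qd': array([-0.08593791,  0.05529133,  0.03626422, -0.00289952, -0.03597864,
       -0.05102429]), 'joint_torque': array([-3.45226663e-04, -4.37928486e+01, -2.24554610e+01,  7.12941075e-02,
        3.52087186e-02, -1.18405787e-04]), 'tcp_pos': array([ 0.14868993, -0.5292251 ,  0.23814397]), 'tool_rot': array([-1.79919072e+02, -1.56357647e-02,  1.56872298e+01]), 'wrist_force': array([-0.51628065,  0.13592314, -0.62578884]), 'wrist_torque': array([0.00524363, 0.07806445, 0.04700935]), 'grasp_force': 0.0, 'gripper_width': 0.08803182851137638}
scene [[-0.062, 0.687, -0.724, 1.532], [0.998, 0.042, -0.046, 0.1], [-0.002, -0.726, -0.688, 0.95], [0.0, 0.0, 0.0, 1.0]] [[541.2821924657554, 0.0, 280.9155926312108], [0.0, 541.2821924657554, 208.97036608347426], [0.0, 0.0, 1.0]]
scene large_burner 0.66 [0.605 0.231 0.02 ]
scene large_burner 0.58 [ 0.673  0.356 -0.001]
scene small_burner 0.82 [ 0.465 -0.306  0.001]
scene small_burner 0.55 [ 0.564 -
[... 997 characters left out ...]
 [ 0.411  0.219 -0.001]
top small_stand 0.57 [0.602 0.227 0.001]
top small_stand 0.47 [ 0.57  -0.176 -0.003]
top canister 0.88 [0.43  0.019 0.002]
top pot 0.8 [ 0.781 -0.049 -0.004]
{'mtx': array([[294.5169322 ,   0.        , 280.04490935],
       [  0.        , 294.5169322 , 208.79322819],
       [  0.        ,   0.        ,   1.        ]]), 'T_tool_cam': array([[ 5.91762714e-05, -9.50708431e-01, -3.10086239e-01,
         8.11178415e-02],
       [ 9.99999990e-01,  9.71218555e-05, -1.06932498e-04,
         1.15089751e-04],
       [ 1.31777778e-04, -3.10086230e-01,  9.50708427e-01,
        -1.46622891e-01],
       [ 0.00000000e+00,  0.00000000e+00,  0.00000000e+00,
         1.00000000e+00]])}
```

View pics/top0.png

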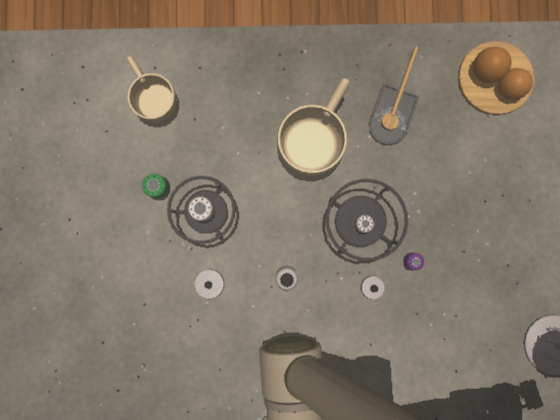

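View pics/scene0.png

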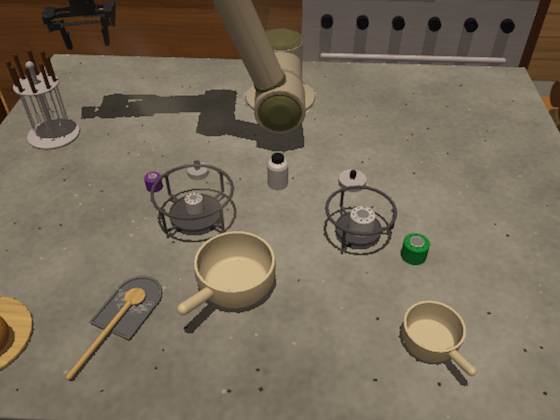

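Silver burners are the real ones. Candidates in the top picture:
- **Large burner:** silver at (201,208) in the small stand. The green look-alike is at (154,185).
- **Small burner:** silver at (365,224) in the large stand. The purple look-alike is at (415,261), and the canister's top is at (287,279).
- **Caps:** large at (209,284), small at (373,288). The two pans at the top are not involved.

I'll check this in a close crop and compute the first move.

```bash
cat > h.py <<'E'
from station import manip,cams
import cv2,numpy as np
from scipy.spatial.transform import Rotation as R
def pose():
    s=manip.read_state(); return np.array(s["tcp_pos"]),R.from_euler("xyz",s["tool_rot"],degrees=True)
def rel(xyz,yaw=0):
    p,r=pose(); g=R.from_euler("xyz",[180,0,yaw],degrees=True)
    print(xyz,"->",(r.inv().apply(np.array(xyz)-p)*100).round(2),np.degrees((r.inv()*g).as_rotvec()).round(2))
def camT(c):
    P=cams.camera_params(c)
    if c!="wrist": return np.array(P["T"]),np.array(P["mtx"])
    p,r=pose(); T=np.eye(4); T[:3,:3]=r.as_matrix(); T[:3,3]=p
    return T@np.array(P["T_tool_cam"]),np.array(P["mtx"])
def onplane(uv,z,c,TK=None):
    T,K=TK or camT(c); d=T[:3,:3]@np.linalg.solve(K,np.r_[uv,1]); return (T[:3,3]+d*(z-T[2,3])/d[2])[:3]
def look(names,save=None,c="wrist"):
    TK=camT(c); im=cams.read_camera(c)
    if save: cv2.imwrite("pics/"+save,im[:,:,::-1])
    for n in names:
        for q in cams.spot_point(c,n)[:3]:
            print(n,round(q["p"],2),(TK[0]@np.r_[q["xyz"],1])[:3].round(4))
    return im,TK
E
python3 - <<'E'
from h import *
im=cv2.imread("pics/top0.png"); a=cv2.resize(im[165:305,135:240],None,fx=3.8,fy=3.8,interpolation=2); b=cv2.resize(im[165:305,325:430],None,fx=3.8,fy=3.8,interpolation=2)
cv2.imwrite("pics/crop0.png",np.hstack([a,b])[:600,:800])
rel([.149,-.45,.28],15.7); rel([.53,-.182,.28],0)
E
```

```text
[0.149, -0.45, 0.28] -> [ 2.18 -7.65 -4.13] [-0.    0.   -0.01]
[0.53, -0.182, 0.28] -> [ 46.11 -23.14  -4.13] [-0.    0.   15.69]
```

View pics/crop0.png

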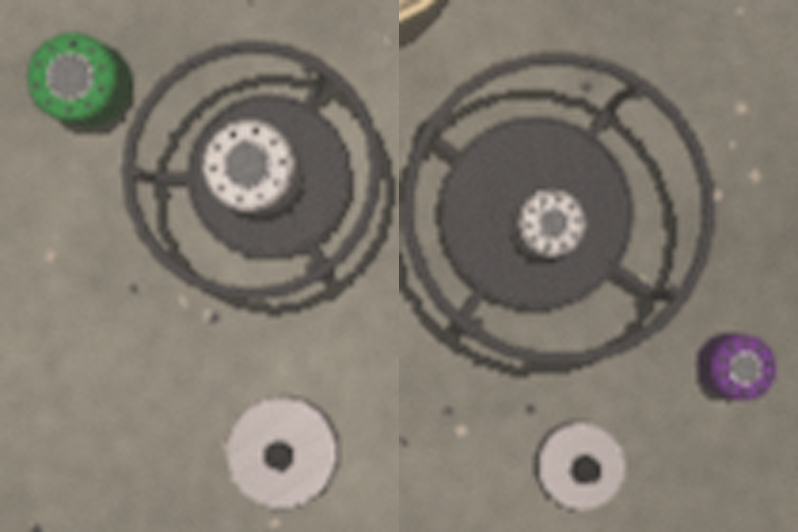

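The crop confirms it. The silver large burner is in the left stand (245,165 in the crop) and the silver small burner in the right one (552,222). The green and purple look-alikes stand outside, and the caps are at (280,453) and (582,467). Moving over the large stand.

arm_command --pt "2.2 -7.6 -4 0 0 0 0" --pt "2.2 -7.6 -4 0 0 0 0" --pt "16 -12 -4 0 0 5 0" --pt "31 -17 -4 0 0 10 0" --pt "46 -23 -4 0 0 15.7 0" --pt "46 -23 -4 0 0 15.7 0" --pt "46 -23 -4 0 0 15.7 0" --pt "46 -23 -4 0 0 15.7 0"

```text
clock: 1.7
tcp_pos: [0.3969, -0.2775, 0.279]
tool_rot: [180.0, -0.0, -0.0]
wrist_force: [0.1, -0.1, 0.4]
gripper_width: 0.0881
grasp_force: 0.0
```

arm_command --pt "0 0 0 0 0 0 0"

```text
clock: 1.8
tcp_pos: [0.3989, -0.2755, 0.2788]
tool_rot: [-180.0, -0.1, 0.4]
wrist_force: [-0.3, -0.5, -0.3]
gripper_width: 0.0881
grasp_force: 0.0
```

Run:
```python
from h import *
s=manip.read_state(); print(s["clock"],s["tcp_pos"],s["tool_rot"],s["joint_pos"])
im,TK=look(["small_burner","large_stand","small_cap"],"w1.png"); np.savez("w1.npz",T=TK[0],K=TK[1])
```

```text
1.8 [ 0.39888247 -0.27547014  0.27878345] [-1.79965283e+02 -5.85491199e-02  3.75975781e-01] [-4.86923225e+01  1.35682706e+01  7.97866845e+01  6.70944535e-02
  8.66329167e+01  4.09277504e+01]
small_burner 0.89 [ 0.5639 -0.1767  0.0189]
small_burner 0.7 [ 0.4694 -0.3068 -0.0029]
large_stand 0.57 [ 0.5731 -0.1741  0.0012]
small_cap 0.9 [ 0.4059 -0.2022  0.0019]
```

View pics/w1.png

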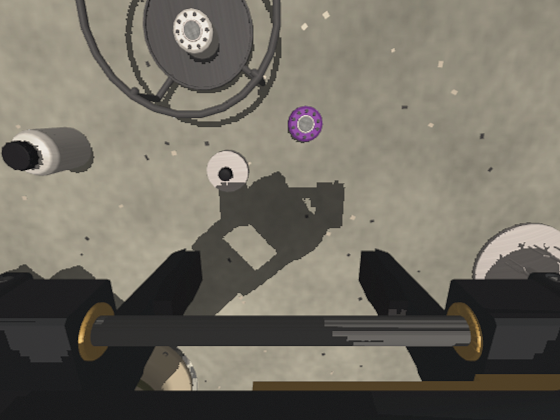

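The wrist view shows the small burner at (194,30) in the large stand, the purple one at (305,124) and the small cap at (227,172). The arm moves slower than the row limit, so I'll use more rows. Next I centre over the stand.

arm_command --pt "13.5 -9.7 0 0 0 -0.4 0" --pt "13.5 -9.7 0 0 0 -0.4 0" --pt "13.5 -9.7 0 0 0 -0.4 0" --pt "13.5 -9.7 0 0 0 -0.4 0" --pt "13.5 -9.7 0 0 0 -0.4 0" --pt "13.5 -9.7 0 0 0 -0.4 0" --pt "13.5 -9.7 0 0 0 -0.4 0" --pt "13.5 -9.7 0 0 0 -0.4 0"

```text
clock: 2.8
tcp_pos: [0.5296, -0.1832, 0.279]
tool_rot: [180.0, -0.0, 0.3]
wrist_force: [0.1, -0.0, -0.3]
gripper_width: 0.0879
grasp_force: 0.0
```

```bash
cat >> h.py <<'E'
def ring(im,TK,z,lo,hi,rad,xy,c="wrist"):
    """fit circle of given radius at height z near xy: pixels with gray in [lo,hi] -> largest blob near -> contour on plane -> circle fit"""
    from scipy.optimize import least_squares
    T,K=TK; g=im.astype(float).mean(2); m=((g>=lo)&(g<=hi)).astype(np.uint8)
    P=np.linalg.inv(T)@np.r_[xy,z,1]; uv=(K@P[:3])[:2]/P[2]
    cs,_=cv2.findContours(m,cv2.RETR_EXTERNAL,cv2.CHAIN_APPROX_NONE)
    best=max((k for k in cs),key=lambda k:(cv2.pointPolygonTest(cv2.convexHull(k),tuple(map(float,uv)),False)>=0)*cv2.contourArea(k)*(cv2.contourArea(k)<30000))
    W=np.array([onplane(q,z,c,TK)[:2] for q in best[:,0].astype(float)])
    f=least_squares(lambda a:np.hypot(*(W-a[:2]).T)-a[2],[*xy,rad],loss="soft_l1",f_scale=.001)
    print("circle",f.x.round(4),"n",len(W),"res",np.sqrt(np.mean(f.fun**2)).round(4)); return f.x
E
python3 - <<'E'
from h import *
s=manip.read_state(); print(s["clock"],s["tcp_pos"],s["tool_rot"])
im,TK=look(["small_burner","large_stand","small_cap"],"w2.png")
g=im.mean(2)
for n,xyz in (("burner",[.564,-.178,.06]),("stand",[.572,-.174,.02])):
    P=np.linalg.inv(TK[0])@np.r_[xyz,1]; uv=(TK[1]@P[:3])[:2]/P[2]; print(n,uv)
ring(im,TK,.06,150,255,.022,[.564,-.178])
ring(im,TK,.02,100,150,.022,[.564,-.178])
E
```

```text
2.8 [ 0.52962908 -0.18321096  0.2790336 ] [ 1.79986300e+02 -7.87866064e-03  2.63438753e-01]
small_burner 0.98 [ 0.564  -0.1793  0.0206]
small_burner 0.69 [ 4.712e-01 -3.062e-01 -3.000e-04]
large_stand 0.61 [ 0.5745 -0.1728 -0.0012]
small_cap 0.63 [ 0.4035 -0.202   0.0041]
burner [275.95223301 152.72618319]
stand [273.38525292 142.9077925 ]
circle [ 0.5657 -0.1783  0.0207] n 99 res 0.0004
circle [ 0.5597 -0.1775  0.009 ] n 38 res 0.0005
```

View pics/w2.png

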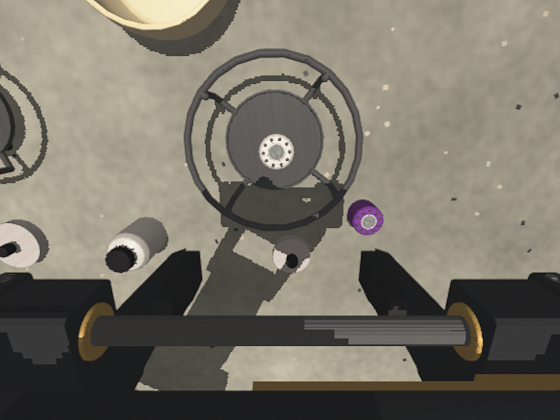

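The wrist view shows the small burner at (276,152), the large stand's tray spanning u 227–322 and v 90–188, and its ring spanning u 185–362 and v 49–230.

Run:
```python
from h import *
TK=camT("wrist")
for z,pts in ((.023,[(227,139),(322,139),(274,90),(274,188)]),(.091,[(185,139),(362,139),(273,49),(273,230)])):
    W=np.array([onplane(p,z,"wrist",TK)[:2] for p in pts]); print(z,[W[:2,1].mean(),W[2:,0].mean()],W[0,1]-W[1,1],W[2,0]-W[3,0])
rel([.565,-.179,.120]);rel([.565,-.179,.036])
```

```text
0.023 [np.float64(-0.17471172934167614), np.float64(0.574786029253515)] 0.12677680298744287 0.12801939629027748
0.091 [np.float64(-0.17482730828996199), np.float64(0.5738833397274968)] 0.19630458578591464 0.19792122661297967
[0.565, -0.179, 0.12] -> [ 3.48 -0.33 15.89] [ 0.01 -0.01  0.34]
[0.565, -0.179, 0.036] -> [ 3.48 -0.33 24.29] [ 0.01 -0.01  0.34]
```

arm_command --pt "3.5 -0.4 10 0 0 0.3 0.2" --pt "3.5 -0.4 14 0 0 0.3 0.2" --pt "3.5 -0.4 18 0 0 0.3 0.2" --pt "3.5 -0.4 21 0 0 0.3 0.2" --pt "3.5 -0.4 23 0 0 0.3 0.2" --pt "3.5 -0.4 24.2 0 0 0.3 0.2" --pt "3.5 -0.4 24.2 0 0 0.3 0.2" --pt "3.5 -0.4 24.2 0 0 0.3 0.2"

```text
clock: 3.8
tcp_pos: [0.5664, -0.1783, 0.0385]
tool_rot: [179.9, -0.1, 0.1]
wrist_force: [-0.3, -0.4, 1.0]
gripper_width: 0.0704
grasp_force: 0.0
```

arm_command --pt "0 0 0 0 0 0 0.3" --pt "0 0 0 0 0 0 1" --pt "0 0 0 0 0 0 1" --pt "0 0 0 0 0 0 1" --pt "0 0 0 0 0 0 1" --pt "0 0 0 0 0 0 1" --pt "0 0 0 0 0 0 1" --pt "0 0 0 0 0 0 1"

```text
clock: 4.6
tcp_pos: [0.5658, -0.178, 0.0375]
tool_rot: [180.0, -0.0, 0.1]
wrist_force: [-0.6, 0.2, 5.5]
gripper_width: 0.0435
grasp_force: 30.0
```

arm_command --pt "0 0 -2 0 0 0 1" --pt "0 0 -5 0 0 0 1" --pt "0 0 -9 0 0 0 1" --pt "0 0 -12 0 0 0 1" --pt "0 0 -12 0 0 0 1" --pt "-0.5 -3 -12 0 0 0 1" --pt "-1 -7 -12 0 0 0 1" --pt "-1.5 -11 -12 0 0 0 1"

```text
clock: 5.4
tcp_pos: [0.5494, -0.0667, 0.1551]
tool_rot: [-179.9, 0.1, 0.0]
wrist_force: [0.2, 0.4, -1.2]
gripper_width: 0.043
grasp_force: 30.0
```

arm_command --pt "-0.5 -4 0 0 0 0 1" --pt "-1 -7.5 0 0 0 0 1" --pt "-1.1 -9.5 0 0 0 0 1" --pt "-1.1 -10.2 0 0 0 0 1" --pt "-1.1 -10.2 0 0 0 0 1" --pt "-1.1 -10.2 2 0 0 0 1" --pt "-1.1 -10.2 5 0 0 0 1" --pt "-1.1 -10.2 5 0 0 0 1"

```text
clock: 6.2
tcp_pos: [0.5375, 0.0331, 0.1035]
tool_rot: [-179.9, 0.4, -0.0]
wrist_force: [-0.6, -0.3, -1.0]
gripper_width: 0.0433
grasp_force: 30.0
```

arm_command --pt "0 0 0 0 0 0 1" --pt "0 0 0 0 0 0 1"

```text
clock: 6.4
tcp_pos: [0.5399, 0.0335, 0.1079]
tool_rot: [180.0, -0.1, 0.0]
wrist_force: [-0.2, -0.4, -0.3]
gripper_width: 0.0432
grasp_force: 30.0
```

arm_command --pt "0 0 2 0 0 0 1" --pt "0 0 5 0 0 0 1" --pt "0 0 7 0 0 0 1" --pt "0 0 8 0 0 0 1" --pt "0 0 8.5 0 0 0 1" --pt "0 0 8.8 0 0 0 1" --pt "0 0 8.8 0 0 0 1" --pt "0 0 8.8 0 0 0 1"

```text
clock: 7.2
tcp_pos: [0.5397, 0.0341, 0.0195]
tool_rot: [180.0, -0.1, 0.1]
wrist_force: [-0.5, -0.2, -2.3]
gripper_width: 0.0432
grasp_force: 30.0
```

Run:
```python
from h import *
s=manip.read_state(); print(s["tcp_pos"],s["wrist_force"])
```

```text
[0.53965804 0.03409729 0.01952258] [-0.46798091 -0.19131999 -2.30817655]
```

arm_command --pt "0 0 0.15 0 0 0 1" --pt "0 0 0.15 0 0 0 1" --pt "0 0 0.15 0 0 0 0.2" --pt "0 0 0.15 0 0 0 0.2" --pt "0 0 0.15 0 0 0 0.2" --pt "0 0 -2 0 0 0 0.2" --pt "0 0 -6 0 0 0 0.2" --pt "0 0 -11 0 0 0 0.2"

```text
clock: 8.0
tcp_pos: [0.5383, 0.0343, 0.1289]
tool_rot: [-180.0, 0.2, 0.1]
wrist_force: [0.0, -0.2, 0.6]
gripper_width: 0.0707
grasp_force: 0.0
```

arm_command --pt "0 0 -6 0 0 0 0.2" --pt "1 -5 -10 0 0 0 0.2" --pt "2 -10 -15 0 0 0 0.2" --pt "3 -15 -15 0 0 0 0.2" --pt "3 -19.5 -15 0 0 0 0.2" --pt "3 -19.5 -15 0 0 0 0.2" --pt "3 -19.5 -15 0 0 0 0.2" --pt "3 -19.5 -15 0 0 0 0.2"

```text
clock: 8.8
tcp_pos: [0.5687, 0.2292, 0.2784]
tool_rot: [180.0, 0.0, 0.1]
wrist_force: [0.1, -0.6, -0.5]
gripper_width: 0.0706
grasp_force: 0.0
```

arm_command --pt "0 0 0 0 0 0 0.2" --pt "0 0 0 0 0 0 0.2"

```text
clock: 9.0
tcp_pos: [0.569, 0.2279, 0.2787]
tool_rot: [180.0, 0.0, -0.0]
wrist_force: [-0.2, -0.6, 0.3]
gripper_width: 0.0701
grasp_force: 0.0
```

Run:
```python
from h import *
im,TK=look(["large_burner","small_stand","large_cap","small_burner"],"w3.png")
ring(im,TK,.07,150,255,.030,[.606,.232])
rel([.606,.232,.036])
```

```text
large_burner 0.79 [0.607  0.2345 0.0206]
large_burner 0.73 [ 0.6685  0.3541 -0.0009]
large_cap 0.95 [0.4146 0.2177 0.0056]
small_burner 0.62 [ 5.405e-01  3.600e-02 -5.000e-04]
circle [0.6097 0.232  0.0285] n 139 res 0.0004
[0.606, 0.232, 0.036] -> [ 3.7  -0.32 24.28] [-0.    0.    0.05]
```

View pics/w3.png

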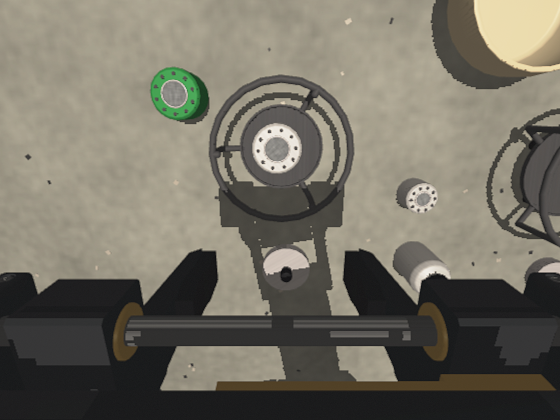

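Small burner parked upright at (421,198). Large burner at (277,149), and the small stand's ring spans u 209–353 and v 75–221.

Run:
```python
from h import *
TK=camT("wrist")
for z,pts in ((.023,[(241,147),(322,147),(281,105),(281,188)]),(.081,[(209,148),(353,148),(281,75),(281,221)])):
    W=np.array([onplane(p,z,"wrist",TK)[:2] for p in pts]); print(z,[W[:2,1].mean(),W[2:,0].mean()],W[0,1]-W[1,1],W[2,0]-W[3,0])
```

```text
0.023 [np.float64(0.2269042503961914), np.float64(0.6045552232623597)] 0.10895720801751804 0.11000474432866425
0.081 [np.float64(0.2277511804633863), np.float64(0.6051260570516062)] 0.16595575491365205 0.16677892396599747
```

arm_command --pt "3.8 -0.4 6 0 0 0 0.15" --pt "3.8 -0.4 13 0 0 0 0.15" --pt "3.8 -0.4 17 0 0 0 0.15" --pt "3.8 -0.4 20.5 0 0 0 0.15" --pt "3.8 -0.4 23 0 0 0 0.15" --pt "3.8 -0.4 24.2 0 0 0 0.15" --pt "3.8 -0.4 24.2 0 0 0 0.15" --pt "3.8 -0.4 24.2 0 0 0 0.15"

```text
clock: 10.05
tcp_pos: [0.6081, 0.2335, 0.0389]
tool_rot: [-180.0, -0.2, 0.1]
wrist_force: [0.7, 0.5, 1.0]
gripper_width: 0.075
grasp_force: 0.0
```

arm_command --pt "0 0 0 0 0 0 0.2" --pt "0 0 0 0 0 0 1" --pt "0 0 0 0 0 0 1" --pt "0 0 0 0 0 0 1" --pt "0 0 0 0 0 0 1" --pt "0 0 0 0 0 0 1"

```text
clock: 10.65
tcp_pos: [0.6075, 0.2331, 0.0383]
tool_rot: [180.0, -0.1, 0.1]
wrist_force: [-1.7, -2.4, 6.6]
gripper_width: 0.0591
grasp_force: 30.0
```

arm_command --pt "0 0 -2 0 0 0 1" --pt "0 0 -5 0 0 0 1" --pt "0 0 -9 0 0 0 1" --pt "0 0 -12 0 0 0 1" --pt "0 0 -12 0 0 0 1" --pt "-0.5 3 -12 0 0 0 1" --pt "-0.8 7 -12 0 0 0 1" --pt "-1.1 11 -12 0 0 0 1"

```text
clock: 11.45
tcp_pos: [0.5949, 0.1224, 0.1549]
tool_rot: [-180.0, 0.2, 0.2]
wrist_force: [0.4, -0.7, -2.7]
gripper_width: 0.0593
grasp_force: 30.0
```

arm_command --pt "-0.4 4 0 0 0 0 1" --pt "-0.8 8 0 0 0 0 1" --pt "-1.2 12 0 0 0 0 1" --pt "-1.6 16 0 0 0 0 1" --pt "-2 20 0 0 0 0 1" --pt "-2.3 24 0 0 0 0 1" --pt "-2.4 27 0 0 0 0 1" --pt "-2.4 29 0 0 0 0 1"

```text
clock: 12.25
tcp_pos: [0.5715, -0.1687, 0.1549]
tool_rot: [-179.9, 0.1, -0.0]
wrist_force: [0.2, 1.3, -2.5]
gripper_width: 0.0589
grasp_force: 30.0
```

arm_command --pt "0 0.8 0 0 0 0 1" --pt "0 0.8 0 0 0 0 1" --pt "0 0.8 0 0 0 0 1"

```text
clock: 12.55
tcp_pos: [0.5723, -0.1737, 0.1561]
tool_rot: [-179.9, 0.1, 0.1]
wrist_force: [0.5, -0.2, -2.0]
gripper_width: 0.0591
grasp_force: 30.0
```

Run:
```python
from h import *
rel([.573,-.175,.040])
look(["large_stand","large_burner"],"w4.png")
```

```text
[0.573, -0.175, 0.04] -> [ 0.08  0.14 11.61] [-0.05  0.06  0.13]
large_stand 0.63 [ 0.5756 -0.1759  0.002 ]
large_burner 0.75 [ 0.5737 -0.1722  0.1398]
```

View pics/w4.png

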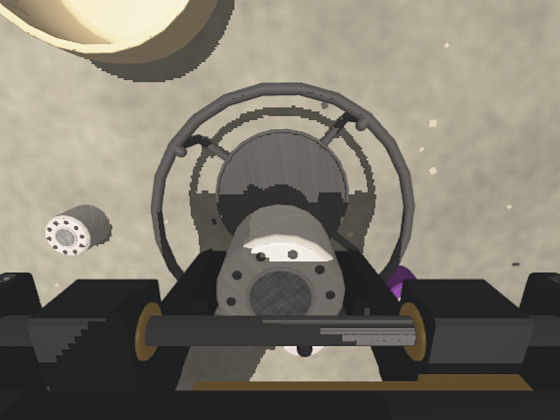

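The large burner is held upright at (280,270) over the large stand's tray. Lowering it.

arm_command --pt "0.1 0.1 3 0 0 0 1" --pt "0.1 0.1 6 0 0 0 1" --pt "0.1 0.1 9 0 0 0 1" --pt "0.1 0.1 10.5 0 0 0 1" --pt "0.1 0.1 11.3 0 0 0 1" --pt "0.1 0.1 11.6 0 0 0 1" --pt "0.1 0.1 11.6 0 0 0 1" --pt "0.1 0.1 11.6 0 0 0 1"

```text
clock: 13.5
tcp_pos: [0.574, -0.1759, 0.0417]
tool_rot: [180.0, -0.1, 0.1]
wrist_force: [0.2, -0.1, -3.2]
gripper_width: 0.0591
grasp_force: 30.0
```

arm_command --pt "0 0 0.3 0 0 0 1" --pt "0 0 0.3 0 0 0 1" --pt "0 0 0.3 0 0 0 0.15" --pt "0 0 0.3 0 0 0 0.15" --pt "0 0 0.3 0 0 0 0.15" --pt "0 0 -2 0 0 0 0.15" --pt "0 0 -6 0 0 0 0.15" --pt "0 0 -11 0 0 0 0.15"

```text
clock: 14.3
tcp_pos: [0.5727, -0.1754, 0.1507]
tool_rot: [-179.9, 0.2, 0.1]
wrist_force: [0.7, -0.1, 0.6]
gripper_width: 0.0751
grasp_force: 0.0
```

arm_command --pt "-1 0 -4 0 0 0 0.15" --pt "-3 0 -8 0 0 0 0.15" --pt "-4 0 -12 0 0 0 0.15" --pt "-4 0 -12 0 0 0 0.15" --pt "-4 0 -12 0 0 0 0.15" --pt "-4 0 -12 0 0 0 0.15"

```text
clock: 14.9
tcp_pos: [0.5333, -0.1757, 0.2693]
tool_rot: [-179.9, 0.1, 0.1]
wrist_force: [0.2, 0.1, -0.9]
gripper_width: 0.0749
grasp_force: 0.0
```

Run:
```python
from h import *
print(manip.read_state()["tcp_pos"])
im,TK=look(["large_burner","large_stand","small_cap","small_burner"],"w5.png")
ring(im,TK,.07,150,255,.030,[.573,-.175])
rel([.54,.035,.14]);rel([.54,.035,.018])
```

```text
[ 0.53329759 -0.17567668  0.26929936]
large_burner 0.79 [ 0.5786 -0.1739  0.0196]
large_stand 0.68 [ 0.5731 -0.1749  0.0175]
small_cap 0.95 [ 4.044e-01 -2.036e-01  4.000e-04]
small_burner 0.92 [ 0.4688 -0.3052 -0.0007]
small_burner 0.87 [0.5374 0.032  0.0014]
circle [ 0.5761 -0.176   0.0287] n 145 res 0.0004
[0.54, 0.035, 0.14] -> [  0.7  -21.07  13.  ] [-0.05  0.08  0.09]
[0.54, 0.035, 0.018] -> [  0.71 -21.06  25.2 ] [-0.05  0.08  0.09]
```

arm_command --pt "0.2 -4 0 0 0 0 0.2" --pt "0.4 -9 3 0 0 0 0.2" --pt "0.6 -14 7 0 0 0 0.2" --pt "0.7 -19 11 0 0 0 0.2" --pt "0.7 -21 13 0 0 0 0.2" --pt "0.7 -21 13 0 0 0 0.2" --pt "0.7 -21 13 0 0 0 0.2" --pt "0.7 -21 13 0 0 0 0.2"

```text
clock: 15.95
tcp_pos: [0.5411, 0.0331, 0.1417]
tool_rot: [180.0, -0.1, 0.1]
wrist_force: [0.6, -0.3, 1.1]
gripper_width: 0.0705
grasp_force: 0.0
```

arm_command --pt "0 0 4 0 0 0 0.2" --pt "0 0 8 0 0 0 0.2" --pt "0 0 11 0 0 0 0.2" --pt "0 0 12 0 0 0 0.2" --pt "0 0 12.1 0 0 0 0.2" --pt "0 0 12.1 0 0 0 0.2"

```text
clock: 16.55
tcp_pos: [0.5414, 0.0333, 0.0214]
tool_rot: [180.0, -0.2, 0.0]
wrist_force: [-0.6, 0.7, 0.6]
gripper_width: 0.0704
grasp_force: 0.0
```

arm_command --pt "0 0 0 0 0 0 0.3" --pt "0 0 0 0 0 0 1" --pt "0 0 0 0 0 0 1" --pt "0 0 0 0 0 0 1" --pt "0 0 0 0 0 0 1" --pt "0 0 0 0 0 0 1" --pt "0 0 0 0 0 0 1"

```text
clock: 17.25
tcp_pos: [0.5405, 0.0342, 0.0203]
tool_rot: [180.0, -0.1, 0.1]
wrist_force: [-1.4, 0.5, 6.6]
gripper_width: 0.043
grasp_force: 30.0
```

arm_command --pt "0 0 -2 0 0 0 1" --pt "0 0 -5 0 0 0 1" --pt "0 0 -9 0 0 0 1" --pt "0 0 -13 0 0 0 1" --pt "0 0 -14 0 0 0 1" --pt "1 -2 -14 0 0 0 1" --pt "2 -6 -14 0 0 0 1" --pt "3 -10 -14 0 0 0 1"

```text
clock: 18.05
tcp_pos: [0.5699, 0.135, 0.1586]
tool_rot: [180.0, 0.1, -0.0]
wrist_force: [0.3, -1.2, -1.0]
gripper_width: 0.0432
grasp_force: 30.0
```

arm_command --pt "1.2 -3.5 0 0 0 0 1" --pt "2.4 -7 0 0 0 0 1" --pt "3.3 -8.8 0 0 0 0 1" --pt "3.3 -9.3 0 0 0 0 1" --pt "3.3 -9.3 0 0 0 0 1" --pt "3.3 -9.3 0 0 0 0 1" --pt "3.3 -9.3 0 0 0 0 1"

```text
clock: 18.75
tcp_pos: [0.6027, 0.2262, 0.1597]
tool_rot: [180.0, 0.0, 0.0]
wrist_force: [0.2, 0.0, -1.3]
gripper_width: 0.043
grasp_force: 30.0
```

Run:
```python
from h import *
rel([.604,.2275,.041])
look(["small_stand","small_burner"],"w6.png")
```

```text
[0.604, 0.2275, 0.041] -> [ 0.13 -0.14 11.87] [0.01 0.02 0.02]
small_stand 0.97 [6.053e-01 2.259e-01 2.000e-04]
small_burner 0.85 [0.5998 0.2242 0.1428]
```

arm_command --pt "0.1 -0.1 3 0 0 0 1" --pt "0.1 -0.1 6 0 0 0 1" --pt "0.1 -0.1 9 0 0 0 1" --pt "0.1 -0.1 10.5 0 0 0 1" --pt "0.1 -0.1 11.4 0 0 0 1" --pt "0.1 -0.1 11.7 0 0 0 1" --pt "0.1 -0.1 11.7 0 0 0 1" --pt "0.1 -0.1 11.7 0 0 0 1"

```text
clock: 19.7
tcp_pos: [0.6044, 0.2283, 0.0438]
tool_rot: [-180.0, -0.1, 0.1]
wrist_force: [0.5, 0.6, -1.8]
gripper_width: 0.043
grasp_force: 30.0
```

arm_command --pt "0 0 0.3 0 0 0 1" --pt "0 0 0.3 0 0 0 1" --pt "0 0 0.3 0 0 0 0.25" --pt "0 0 0.3 0 0 0 0.25" --pt "0 0 0.3 0 0 0 0.25" --pt "0 0 -2 0 0 0 0.25" --pt "0 0 -6 0 0 0 0.25" --pt "0 0 -11 0 0 0 0.25"

```text
clock: 20.5
tcp_pos: [0.603, 0.228, 0.1525]
tool_rot: [180.0, 0.2, 0.1]
wrist_force: [1.3, 0.4, -0.0]
gripper_width: 0.066
grasp_force: 0.0
```

arm_command --pt "-1 0 -4 0 0 0 0.25" --pt "-3 0 -8 0 0 0 0.25" --pt "-4 0 -12 0 0 0 0.25" --pt "-4 0 -12 0 0 0 0.25" --pt "-4 0 -12 0 0 0 0.25" --pt "-4 0 -12 0 0 0 0.25"

```text
clock: 21.1
tcp_pos: [0.5637, 0.228, 0.2711]
tool_rot: [180.0, 0.2, 0.1]
wrist_force: [-0.1, -0.3, -0.5]
gripper_width: 0.0662
grasp_force: 0.0
```

Run:
```python
from h import *
print(manip.read_state()["tcp_pos"])
im,TK=look(["small_burner","small_stand","large_cap"],"w7.png")
ring(im,TK,.06,150,255,.022,[.604,.228])
```

```text
[0.56372211 0.22802928 0.27110969]
small_burner 0.77 [0.6033 0.2299 0.0204]
small_stand 0.73 [ 0.6035  0.2269 -0.0032]
large_cap 0.67 [0.4147 0.2191 0.0049]
circle [0.6033 0.2284 0.0205] n 102 res 0.0005
```

View pics/w7.png

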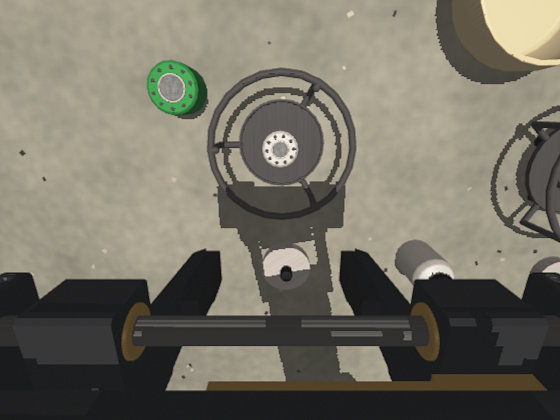

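The small burner at (281,149) sits centred in the small tray. The large cap is at (286,268). Going over it.

arm_command --pt "-4 0.3 1 0 0 0 0.25" --pt "-8 0.6 3 0 0 0 0.25" --pt "-12 1 5 0 0 0 0.25" --pt "-16 1 7 0 0 0 0.25" --pt "-16.5 1 7 0 0 0 0.25" --pt "-16.5 1 7 0 0 0 0.25" --pt "-16.5 1 7 0 0 0 0.25" --pt "-16.5 1 7 0 0 0 0.25"

```text
clock: 22.1
tcp_pos: [0.4006, 0.218, 0.2032]
tool_rot: [-180.0, -0.1, 0.1]
wrist_force: [-0.3, -1.1, 1.0]
gripper_width: 0.0662
grasp_force: 0.0
```

Run:
```python
from h import *
print(manip.read_state()["tcp_pos"])
im,TK=look(["large_cap"],"w8.png")
ring(im,TK,.041,0,60,.009,[.4145,.218])
ring(im,TK,.018,130,255,.037,[.4145,.218])
rel([.4145,.218,.021])
```

```text
[0.40059346 0.2180248  0.20321107]
large_cap 0.74 [0.4162 0.217  0.0077]
circle [0.419  0.2193 0.0082] n 44 res 0.0005
circle [0.1424 0.096  0.0308] n 136 res 0.0044
[0.4145, 0.218, 0.021] -> [ 1.43  0.   18.19] [-0.01 -0.05  0.06]
```

View pics/w8.png

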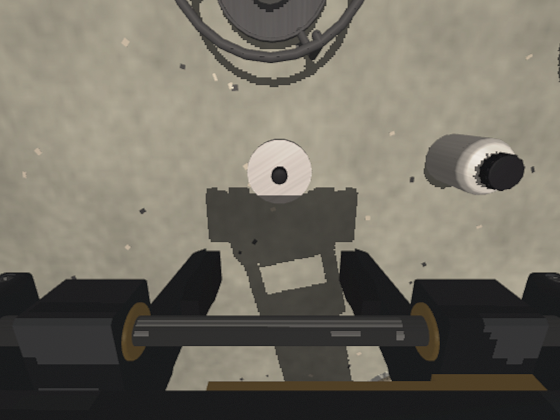

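Run:
```python
from h import *
TK=camT("wrist")
W=np.array([onplane(p,.018,"wrist",TK)[:2] for p in [(247,171),(312,171),(280,139),(280,203)]]);print(W.round(4),W[:2,1].mean(),W[2:,0].mean())
print(onplane((279,176),.041,"wrist",TK))
```

```text
[[0.4183 0.2556]
 [0.4184 0.1818]
 [0.4538 0.2182]
 [0.3803 0.2181]] 0.21869641708376159 0.4170829852351429
[0.41731194 0.21917364 0.041     ]
```

arm_command --pt "1.6 -0.1 4 0 0 0 0.5" --pt "1.6 -0.1 8 0 0 0 0.5" --pt "1.6 -0.1 12 0 0 0 0.5" --pt "1.6 -0.1 15 0 0 0 0.5" --pt "1.6 -0.1 17 0 0 0 0.5" --pt "1.6 -0.1 17.9 0 0 0 0.5" --pt "1.6 -0.1 17.9 0 0 0 0.5" --pt "1.6 -0.1 17.9 0 0 0 0.5"

```text
clock: 23.0
tcp_pos: [0.4156, 0.2191, 0.0245]
tool_rot: [-180.0, -0.1, 0.1]
wrist_force: [-0.1, -0.2, -0.6]
gripper_width: 0.0439
grasp_force: 0.0
```

arm_command --pt "0 0 0 0 0 0 0.6" --pt "0 0 0 0 0 0 1" --pt "0 0 0 0 0 0 1" --pt "0 0 0 0 0 0 1" --pt "0 0 0 0 0 0 1" --pt "0 0 0 0 0 0 1" --pt "0 0 0 0 0 0 1"

```text
clock: 23.7
tcp_pos: [0.4151, 0.219, 0.0241]
tool_rot: [-180.0, -0.0, 0.1]
wrist_force: [-0.7, -0.3, 5.6]
gripper_width: 0.0172
grasp_force: 30.0
```

arm_command --pt "0 0 -3 0 0 0 1" --pt "0 0 -7 0 0 0 1" --pt "0 0 -12 0 0 0 1" --pt "0 0 -17 0 0 0 1" --pt "1 3 -17 0 0 0 1" --pt "2.5 7 -17 0 0 0 1" --pt "4 11 -17 0 0 0 1" --pt "6 15 -17 0 0 0 1"

```text
clock: 24.5
tcp_pos: [0.475, 0.0677, 0.1938]
tool_rot: [-180.0, 0.0, 0.1]
wrist_force: [1.3, 0.6, -1.0]
gripper_width: 0.0171
grasp_force: 30.0
```

arm_command --pt "1.5 4 0 0 0 0 1" --pt "3 8 0 0 0 0 1" --pt "5 12 0 0 0 0 1" --pt "6.5 16 0 0 0 0 1" --pt "8 20 0 0 0 0 1" --pt "9.8 23 0 0 0 0 1" --pt "9.8 24.5 0 0 0 0 1" --pt "9.8 24.5 0 0 0 0 1"

```text
clock: 25.3
tcp_pos: [0.5731, -0.1771, 0.193]
tool_rot: [-180.0, 0.1, -0.0]
wrist_force: [-0.4, 0.1, -1.1]
gripper_width: 0.0167
grasp_force: 30.0
```

arm_command --pt "0 0 0 0 0 0 1" --pt "0 0 0 0 0 0 1"

```text
clock: 25.5
tcp_pos: [0.5731, -0.1743, 0.194]
tool_rot: [-180.0, 0.0, 0.2]
wrist_force: [-0.4, -0.6, -0.5]
gripper_width: 0.0172
grasp_force: 30.0
```

Run:
```python
from h import *
rel([.5735,-.1757,.084])
look(["large_burner","large_cap","large_stand"],"w9.png")
```

```text
[0.5735, -0.1757, 0.084] -> [ 0.04  0.14 11.  ] [-0.02  0.01  0.16]
large_cap 0.6 [ 0.5743 -0.1761  0.1771]
```

View pics/w9.png

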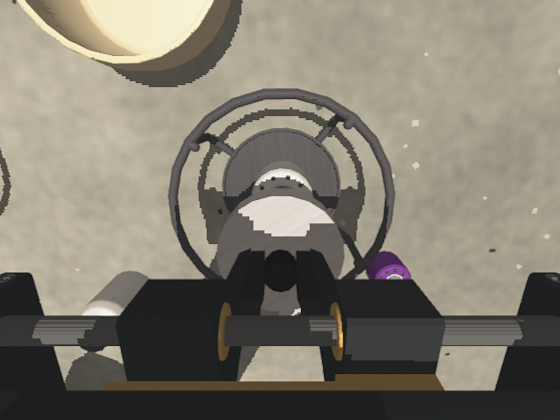

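The cap hangs level at (280,240), over the burner at (283,180). Lowering onto it.

arm_command --pt "0 0.1 3 0 0 0 1" --pt "0 0.1 6 0 0 0 1" --pt "0 0.1 8.5 0 0 0 1" --pt "0 0.1 9.3 0 0 0 1" --pt "0 0.1 9.8 0 0 0 1" --pt "0 0.1 10.3 0 0 0 1" --pt "0 0.1 10.8 0 0 0 1" --pt "0 0.1 10.8 0 0 0 1"

```text
clock: 26.5
tcp_pos: [0.5735, -0.1768, 0.0858]
tool_rot: [180.0, -0.0, 0.1]
wrist_force: [-0.5, 0.6, -0.7]
gripper_width: 0.017
grasp_force: 30.0
```

arm_command --pt "0 0 0.2 0 0 0 1" --pt "0 0 0.4 0 0 0 1" --pt "0 0 0.4 0 0 0 1"

```text
clock: 26.8
tcp_pos: [0.5735, -0.1768, 0.0817]
tool_rot: [-180.0, 0.0, 0.1]
wrist_force: [-0.2, -0.4, -0.2]
gripper_width: 0.0169
grasp_force: 30.0
```

arm_command --pt "0 0 0.2 0 0 0 1" --pt "0 0 0.3 0 0 0 1" --pt "0 0 0.3 0 0 0 0.6" --pt "0 0 0.3 0 0 0 0.6" --pt "0 0 0.3 0 0 0 0.6" --pt "0 0 -2 0 0 0 0.6" --pt "0 0 -6 0 0 0 0.6" --pt "0 0 -12 0 0 0 0.6"

```text
clock: 27.6
tcp_pos: [0.5728, -0.1764, 0.1918]
tool_rot: [-179.9, 0.2, 0.1]
wrist_force: [0.8, -0.4, 0.1]
gripper_width: 0.0351
grasp_force: 0.0
```

arm_command --pt "-4 0.5 -2 0 0 0 0.6" --pt "-8 1.5 -2 0 0 0 0.6" --pt "-12 2.5 -1 0 0 0 0.6" --pt "-16 2.6 0 0 0 0 0.6" --pt "-18.5 2.6 0 0 0 0 0.6" --pt "-18.5 2.6 0 0 0 0 0.6" --pt "-18.5 2.6 0 0 0 0 0.6" --pt "-18.5 2.6 0 0 0 0 0.6"

```text
clock: 28.4
tcp_pos: [0.3894, -0.2033, 0.1919]
tool_rot: [180.0, -0.0, 0.1]
wrist_force: [0.6, -0.2, 0.8]
gripper_width: 0.0352
grasp_force: 0.0
```

Run:
```python
from h import *
print(manip.read_state()["tcp_pos"])
im,TK=look(["small_cap","large_cap"],"w10.png")
ring(im,TK,.041,0,60,.009,[.403,-.202])
ring(im,TK,.018,130,255,.029,[.403,-.202])
```

```text
[ 0.38938837 -0.20329089  0.19194224]
small_cap 0.56 [ 0.403  -0.203   0.0029]
circle [ 0.4032 -0.2008  0.0084] n 46 res 0.0006
circle [ 0.1406 -0.4935  0.0309] n 124 res 0.0086
```

View pics/w10.png

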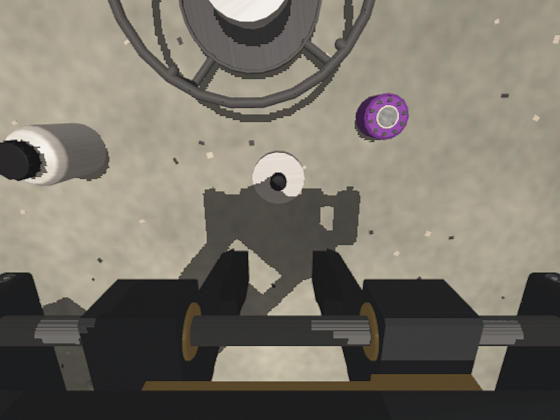

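Small cap disk spans u 252–304 and v 151–204, with the knob at (279,181). The large cap is on its burner at the top edge.

Run:
```python
from h import *
TK=camT("wrist")
W=np.array([onplane(p,.018,"wrist",TK)[:2] for p in [(252,176),(304,176),(278,151),(278,204)]]);print(W.round(4),W[:2,1].mean(),W[2:,0].mean())
rel([W[2:,0].mean(),W[:2,1].mean(),.022])
```

```text
[[ 0.4039 -0.172 ]
 [ 0.404  -0.2294]
 [ 0.4312 -0.2007]
 [ 0.3716 -0.2007]] -0.20069051319987583 0.4014371095508378
[np.float64(0.4014371095508378), np.float64(-0.20069051319987583), 0.022] -> [ 1.22 -0.23 16.96] [-0.   -0.    0.13]
```

arm_command --pt "1.3 -0.2 4 0 0 0 0.5" --pt "1.3 -0.2 8 0 0 0 0.5" --pt "1.3 -0.2 12 0 0 0 0.5" --pt "1.3 -0.2 14.5 0 0 0 0.5" --pt "1.3 -0.2 16 0 0 0 0.5" --pt "1.3 -0.2 16.8 0 0 0 0.5" --pt "1.3 -0.2 16.8 0 0 0 0.5" --pt "1.3 -0.2 16.8 0 0 0 0.5"

```text
clock: 29.35
tcp_pos: [0.402, -0.2013, 0.0242]
tool_rot: [180.0, -0.0, 0.1]
wrist_force: [-0.1, -0.1, 0.1]
gripper_width: 0.044
grasp_force: 0.0
```

arm_command --pt "0 0 0 0 0 0 0.6" --pt "0 0 0 0 0 0 1" --pt "0 0 0 0 0 0 1" --pt "0 0 0 0 0 0 1" --pt "0 0 0 0 0 0 1" --pt "0 0 0 0 0 0 1" --pt "0 0 0 0 0 0 1"

```text
clock: 30.05
tcp_pos: [0.4017, -0.2012, 0.024]
tool_rot: [180.0, -0.0, 0.1]
wrist_force: [0.2, 1.2, 4.8]
gripper_width: 0.0169
grasp_force: 30.0
```

arm_command --pt "0 0 -3 0 0 0 1" --pt "0 0 -7 0 0 0 1" --pt "0 0 -12 0 0 0 1" --pt "0 0 -17 0 0 0 1" --pt "1 -3 -17 0 0 0 1" --pt "3 -7 -17 0 0 0 1" --pt "5 -11 -17 0 0 0 1" --pt "7 -15 -17 0 0 0 1"

```text
clock: 30.85
tcp_pos: [0.4717, -0.0493, 0.1937]
tool_rot: [-180.0, 0.0, 0.0]
wrist_force: [0.0, -0.3, 0.0]
gripper_width: 0.017
grasp_force: 30.0
```

arm_command --pt "2 -4 0 0 0 0 1" --pt "4 -8 0 0 0 0 1" --pt "6 -12 0 0 0 0 1" --pt "8 -16 0 0 0 0 1" --pt "10 -20 0 0 0 0 1" --pt "12 -24 0 0 0 0 1" --pt "13.2 -27 0 0 0 0 1" --pt "13.2 -27.9 0 0 0 0 1"

```text
clock: 31.65
tcp_pos: [0.6032, 0.231, 0.1925]
tool_rot: [-180.0, 0.1, 0.2]
wrist_force: [-1.1, -0.4, -1.1]
gripper_width: 0.0171
grasp_force: 30.0
```

arm_command --pt "0 0 0 0 0 0 1" --pt "0 0 0 0 0 0 1" --pt "0 0 0 0 0 0 1"

```text
clock: 31.95
tcp_pos: [0.6028, 0.2269, 0.194]
tool_rot: [180.0, 0.0, 0.0]
wrist_force: [0.1, -0.5, 0.0]
gripper_width: 0.017
grasp_force: 30.0
```

Run:
```python
from h import *
rel([.6035,.2284,.070])
look(["small_burner","small_cap","small_stand"],"w11.png")
```

```text
[0.6035, 0.2284, 0.07] -> [ 0.07 -0.15 12.4 ] [0.01 0.   0.  ]
small_burner 0.62 [0.6018 0.2311 0.0212]
small_cap 0.64 [0.6047 0.2235 0.1714]
small_stand 0.68 [ 0.6018  0.2257 -0.0007]
```

arm_command --pt "0 -0.1 3 0 0 0 1" --pt "0 -0.1 6 0 0 0 1" --pt "0 -0.1 9 0 0 0 1" --pt "0 -0.1 10.2 0 0 0 1" --pt "0 -0.1 11 0 0 0 1" --pt "0 -0.1 11.6 0 0 0 1" --pt "0 -0.1 12.1 0 0 0 1" --pt "0 -0.1 12.1 0 0 0 1"

```text
clock: 32.95
tcp_pos: [0.603, 0.2293, 0.0729]
tool_rot: [-180.0, -0.0, 0.1]
wrist_force: [-0.3, -0.9, -0.1]
gripper_width: 0.017
grasp_force: 30.0
```

arm_command --pt "0 0 0.2 0 0 0 1" --pt "0 0 0.3 0 0 0 1" --pt "0 0 0.3 0 0 0 1"

```text
clock: 33.25
tcp_pos: [0.603, 0.2293, 0.0699]
tool_rot: [-180.0, -0.0, 0.1]
wrist_force: [0.2, -0.6, 0.1]
gripper_width: 0.0171
grasp_force: 30.0
```

arm_command --pt "0 0 0.15 0 0 0 1" --pt "0 0 0.15 0 0 0 1" --pt "0 0 0.15 0 0 0 0.6" --pt "0 0 0.15 0 0 0 0.6" --pt "0 0 0.15 0 0 0 0.6" --pt "0 0 -2 0 0 0 0.6" --pt "0 0 -6 0 0 0 0.6" --pt "0 0 -12 0 0 0 0.6"

```text
clock: 34.05
tcp_pos: [0.6021, 0.2291, 0.1796]
tool_rot: [180.0, 0.2, 0.1]
wrist_force: [0.1, 0.9, 0.1]
gripper_width: 0.0351
grasp_force: 0.0
```

arm_command --pt "-3 3 -4 0 0 0 0.6" --pt "-6 7 -8 0 0 0 0.6" --pt "-10 11 -10 0 0 0 0.6" --pt "-14 15 -10 0 0 0 0.6" --pt "-18 19 -10 0 0 0 0.6" --pt "-20 23 -10 0 0 0 0.6" --pt "-20 23 -10 0 0 0 0.6" --pt "-20 23 -10 0 0 0 0.6"

```text
clock: 34.85
tcp_pos: [0.4015, -0.0032, 0.2804]
tool_rot: [179.9, -0.1, -0.1]
wrist_force: [0.1, 0.4, 0.4]
gripper_width: 0.035
grasp_force: 0.0
```

Run:
```python
from h import *
N=["small_cap","large_cap","large_stand","small_stand","canister","pot"]
im,_=look(N,None,"top"); im2,_=look(N,None,"scene")
a=cv2.resize(im[160:290,130:420],None,fx=2.5,fy=2.5,interpolation=2)
b=cv2.resize(im2[140:260,130:450],(725,272),interpolation=2)
cv2.imwrite("pics/fin.png",np.vstack([a,b])[:,:,::-1])
```

```text
small_cap 0.58 [0.6029 0.2296 0.0464]
large_cap 0.71 [ 0.5684 -0.1794  0.0544]
large_stand 0.64 [ 0.5674 -0.1753 -0.0027]
small_stand 0.63 [ 6.02e-01  2.26e-01 -2.00e-04]
canister 0.77 [0.4291 0.0177 0.0022]
pot 0.92 [ 0.7791 -0.0474 -0.0036]
small_cap 0.89 [0.6019 0.227  0.0455]
large_cap 0.81 [ 0.5731 -0.18    0.0538]
large_stand 0.75 [ 0.5725 -0.1761 -0.0013]
small_stand 0.66 [ 0.6048  0.2245 -0.0009]
canister 0.9 [4.33e-01 1.60e-02 4.00e-04]
pot 0.92 [ 0.7737 -0.0483  0.0019]
pot 0.53 [ 0.6099  0.226  -0.0039]
```

View pics/fin.png

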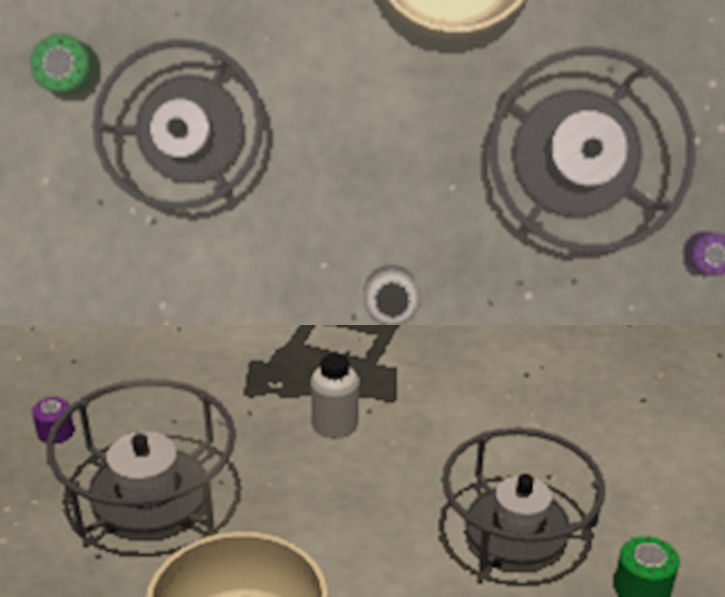

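Both burners are swapped and roughly centred. Both caps look level and seated: their origins measure about 54 mm for the large and 46 mm for the small. The canister, pot and look-alikes haven't moved.

```bash
python3 -c "
from station import manip
print(manip.job_done())"
```

```text
the job is handed in; nothing more can be done
None
```

I swapped the two burners, each now within about 3 mm of its tray's centre by the camera images. Each is covered by its own cap, which looks fully seated. The canister, pot and look-alikes were left where they were, and I handed the job in at about 35 s; no verdict was shown.

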